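# Swap the short bar in the kit stand for a full-length spare

### The job

One of the three bars in the plywood stand is a short one that does not reach through all three plates: draw it out and lay it flat in the grey returns tray. From the stock holder take the full-length spare and thread it through all three plates in the freed row, handle towards the robot, pushed fully home until its cross-piece meets the front plate. Leave the other bars in place and do not disturb the filler tub, the screw carton or the tape measure.

Things in the scene. Friction and masses are not known exactly. Their poses are not given: they have to be found in the camera images.
- stand: Fixed plywood stand 110 x 180 mm, 68 mm high. Origin on the table, below the middle of the front plate's robot-side face; x through the plates away from the robot, y left, z up. Three upright plates, 176 mm wide, at x = 0 to 10, 42 to 52, 84 to 94 mm; base from x = -8 mm, 8 mm thick. Each has 18 x 18 mm square holes at y = -64, 0, +64 mm, centres z = 44 mm, in line. A bar is home with its shoulder at x = 0.
- hole_right (a point): Centre of the front plate's right (y = -64 mm) hole, at its front face; axes as the stand's.
- hole_middle (a point): Centre of the front plate's middle hole, at its front face; axes as the stand's.
- hole_left (a point): Centre of the front plate's left (y = +64 mm) hole, at its front face; axes as the stand's.
- short_bar_shoulder (a point): The wrong part, in one row of the stand: square aluminium bar 14 x 14 mm, 85 g. Point on its axis, half-way up, at the front face of its cross-piece (34 wide, 14 tall, 8 mm thick); x along the shaft to the tip, z up. Behind the cross-piece a handle 36 mm long (x = -44 to -8 mm); ahead a shaft only 72 mm long, last 8 mm tapered, through two plates, not the third. Rests on the hole floors, axis 42 mm high.
- full_bar_a_shoulder (a point): A correct bar in the stand, to stay there: like the short bar but with a shaft 120 mm long (120 g), tip 26 mm out beyond the last plate. Point and axes as for the short bar.
- full_bar_b_shoulder (a point): The second correct bar in the stand, to stay there; same as full_bar_a.
- stock_holder: Fixed wooden holder of two spares, rows at y = -35, +35 mm. Origin on the table below the line of their shoulder points, x along the shafts. Handles and cross-pieces lie sunk in slots of a block (x = -46 to 4 mm, 53 mm high), 2 mm free beside: no room for fingers. Shafts are free from x = 4 to 54 mm, then lie in an open notch (to x = 64, 33 mm high). Undersides of bars at z = 25 mm; they lift straight up.
- spare_full_shoulder (a point): The spare to fit, in one row of the stock holder: shaft 120 mm from shoulder to tip, handle x = -44 to -8 mm, cross-piece 34 mm wide, 120 g, balance point near x = 36 mm. Point and axes as for the short bar. Held by the shaft it cannot go home, as the fingers meet the front plate: put it down and take the handle. It lies flat and steady on the table.
- spare_short_shoulder (a point): The other spare in the stock holder: a bar with a 72 mm shaft, same as the short bar, to be left there. Point and axes as for the short bar.
- returns_tray: Fixed grey open tray, outside 100 (x) x 160 (y) x 30 mm high, walls and floor 5 mm; origin under its centre on the table, z up. Empty at the start.
- filler_tub: Bystander: round filler tub 67 mm across, 53 mm high, loose; origin at the centre of its underside.
- screw_box_b: Bystander: small brown carton 51 x 63 x 41 mm, loose; origin at the centre of its underside.
- tape_measure: Bystander: tape measure 40 x 83 x 66 mm, loose; origin at the centre of its underside.

How it is judged:
By the outcome, as a careful person would: the job done as asked, in the order asked, and still so for the second after the job is handed in, with the robot touching nothing.
It also fails if it takes over 64 s, if anything falls off the work surface, if the arm or the gripper's body presses on something with over 40 N, if the wrist force passes 120 N, or if a joint passes its speed limit or range.

### The arm

A 7-joint arm with a two-finger parallel gripper is mounted at the origin on a cart in front of the work surface, level with it; the furniture and walls round the work are solid. World frame = base frame: x ahead of the robot, y to its left, z up, the work surface at z = 0. Lengths are in m, angles in rad, forces in N, time in s.
With the tool pointing down it reaches from about 0.4 to 0.85 m from the base axis. Payload 4.5 kg.
Tool frame: the origin (TCP) lies on the centre line of the jaws, within the pads' length; the fingertips stand 11 mm ahead of it and the grasp point (between the pads) lies 8 mm behind it; z points along the fingers, y is the line along which they close (so a half turn about z gives the same grasp; the last joint's range is limited). The gripper opens to 88 mm and grips with 3 to 60 N. Pads are 18 mm wide; open, the fingers measure 123 mm over their backs; the gripper's body (75 mm by 187 mm) begins 45 mm behind the grasp point.
Start: joints at [-1.237, 0.689, -0.195, 1.565, 0.157, 0.902, -0.215], TCP at [0.185, 0.597, 0.25] pointing down, gripper open.
Joint ranges: [-3.01, 3.01], [-0.46, 2.08], [-1.47, 1.51], [0.13, 2.56], [-1, 4.14], [0.04, 2.09], [-2.66, 2.66]. Speed limits (rad/s): [2.57, 2.57, 3.14, 3.14, 3.14, 3.14, 3.14].

### API

Orientations are given as a unit quaternion [x, y, z, w].
In Python, from plant import * gives the robot as it stands. The module is installed in compiled form; this text tells all that it offers.
- The arm moves only by the tool send_rows, never from a script. Its argument "motion" is a list of rows, each an object of numbers: "x", "y", "z": the shift along the tool's x, y, z in cm; "rx", "ry", "rz": the turn, a rotation vector about the tool's x, y, z in rad; "jaw": the finger opening in cm, from 0 to 8.81. In form: [{"x": .., "y": .., "z": .., "rx": .., "ry": .., "rz": .., "jaw": ..}, ...]. A call has exactly 5 rows; each row shifts and turns the commanded pose from where the row before left it, along the tool's axes as they then stand; what a row does not reach is not made up. A row lasts 1/10 s, in which the tool goes at most 50 mm and 8.59 degrees, less where a joint would pass 70% of its speed; a pose out of reach is approached as far as the arm can. A call is refused whole if a number of a shift passes 5 or a number of a turn 0.15, either way. A call with a gripper value outside its range is refused whole. The fingers move at their own pace and stop on an object; "grip_force" is the grip in N (left out, the last holds). Time passes only in rows, so rows that do not move let the fingers close, or fill a call up. It gives the time, the measured TCP pose, the force, the opening and the grip force at its end, in the units of the state.
- get_state(): the state, without advancing time (a new reading comes with each control period).
- snapshot(name): name is "scene" or "top" or "wrist"; returns a dict with "img" (420x560x3 uint8, red, green, blue), "vertical_fov" (degrees; the focal length in pixels is half the picture's height over the tangent of half this angle, whatever the lens; pixels are square), "cx", "cy" (the principal point, pixels), "extrinsics" (4x4, takes a point from camera to world coordinates). Camera axes: x right, y up, looking along -z (the intrinsics and any distortion apply to the point x, -y, -z); pixel columns grow to the right and rows downward; lengths in m; the calibration is good to about 2 mm. A picture is of the moment at which its call begins. There is no depth.
- finish_job(): hands the job in; it is judged then, once.
The state is a dict: "clock": time; "q": joint angles; "qd": joint speeds; "joint_torque": joint torques, N m; "tool_pos": TCP position; "eef_rot": TCP orientation; "contact_force": force on the tool from outside, world axes, zero at the start; "moment": the same for the moment, N m; "opening": opening from 0.0 (shut) to 1.0 (fully open); "finger_force": force on a finger pad.
Only numpy, scipy, OpenCV 4.12 (cv2) and the standard library are available. Lean on these libraries where they do the work, as an engineer would, in place of code of your own. Each camera call takes 0.05 s, during which the arm holds its last target. There are 200 camera calls.

## Working session

There is one attempt and no reset: what is moved stays moved. The work goes in short steps, Python scripts to look and compute and a tool call to move; the robot and the scene stay as the last step left them, time stands still between calls to the robot, and variables do not carry over. Pictures are saved under pics/ and viewed, at most 12 in all, crops included, and the job is handed in when it is done.

Besides the shell and the picture viewer there is one more tool, called after "Call:" by a JSON object that holds its "fn" and its "kwargs". send_rows: Moves the arm, as the interface text tells. Its arguments: {"type":"object","properties":{"motion":{"type":"array"},"grip_force":{"type":"number"}},"required":["motion"]}

```bash
mkdir -p pics; python3 - <<'E'
from plant import *
import cv2,numpy as np
s=get_state();print({k:np.round(v,3).tolist() for k,v in s.items()})
for n in("scene","top"):
    d=snapshot(n);cv2.imwrite(f"pics/{n}0.png",d["img"][:,:,::-1]);print(n,d["vertical_fov"],d["cx"],d["cy"],np.round(d["extrinsics"],4).tolist(),[k for k in d])
E
```

```text
{'clock': 0.0, 'q': [-1.237, 0.69, -0.195, 1.566, 0.157, 0.903, -0.215], 'qd': [0.002, 0.0, 0.0, -0.0, 0.001, 0.001, -0.001], 'joint_torque': [0.001, -52.756, -1.267, -15.343, -0.053, 0.007, 0.0], 'tool_pos': [0.184, 0.597, 0.249], 'eef_rot': [0.149, 0.989, -0.001, -0.0], 'contact_force': [0.173, 0.06, -0.013], 'moment': [0.029, 0.005, -0.028], 'finger_force': 0.0, 'opening': 1.0}
scene 44.788289378506306 278.8301655561867 209.39445210333164 [[0.74, 0.4442, -0.5051, -0.1169], [-0.6725, 0.505, -0.541, -0.6281], [0.0148, 0.74, 0.6724, 0.8375], [0.0, 0.0, 0.0, 1.0]] ['img', 'vertical_fov', 'cx', 'cy', 'extrinsics']
top 42.55047818513212 283.0626958952335 206.5358793497045 [[-0.0304, 0.9785, -0.2041, 0.1989], [-0.9995, -0.0299, 0.0055, 0.0261], [-0.0007, 0.2042, 0.9789, 1.4027], [0.0, 0.0, 0.0, 1.0]] ['img', 'vertical_fov', 'cx', 'cy', 'extrinsics']
```

View pics/scene0.png

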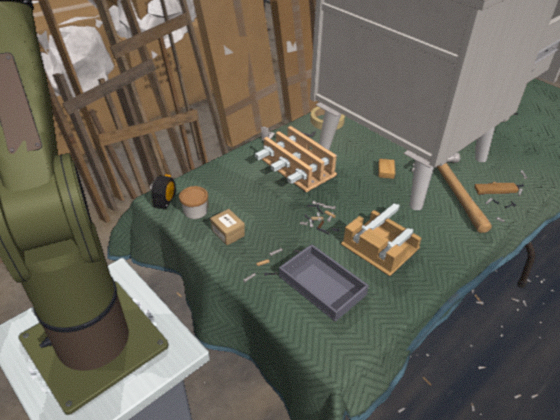

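View pics/top0.png

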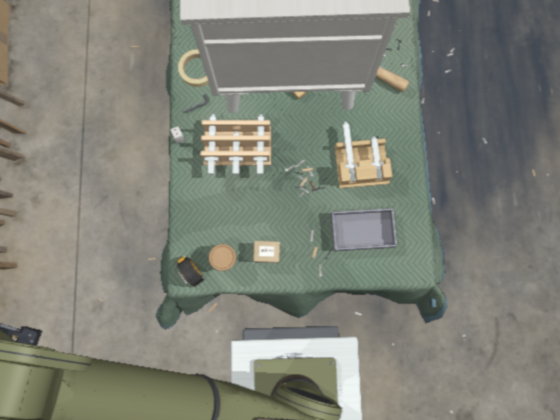

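The scene view shows the stand at about (297,158), the holder at about (380,238), the tray at about (322,280), and the tape, tub and carton at (163,190), (195,200), (228,225). In the top view the stand is about (236,145), the holder (363,163) and the tray (364,230). A cabinet on legs stands beyond the stand, with its front edge near row 90.

```bash
cat > h.py <<'E'
import cv2,numpy as np
from plant import *
from scipy.spatial.transform import Rotation as R
def cam(n):
    d=snapshot(n);d["f"]=210/np.tan(np.radians(d["vertical_fov"]/2));return d
def ray(d,u,v):
    E=d["extrinsics"];r=E[:3,:3]@np.array([(u-d["cx"])/d["f"],-(v-d["cy"])/d["f"],-1.]);return E[:3,3],r
def onz(d,u,v,z):
    o,r=ray(d,u,v);return o+r*(z-o[2])/r[2]
def proj(d,p):
    E=d["extrinsics"];c=E[:3,:3].T@(np.array(p)-E[:3,3]);return np.array([d["cx"]-d["f"]*c[0]/c[2],d["cy"]+d["f"]*c[1]/c[2]])
def tri(d1,a,d2,b):
    o1,r1=ray(d1,*a);o2,r2=ray(d2,*b);A=np.c_[r1,-r2];t=np.linalg.lstsq(A,o2-o1,rcond=None)[0]
    p,q=o1+t[0]*r1,o2+t[1]*r2;return (p+q)/2,np.linalg.norm(p-q)
E
python3 - <<'E'
from h import *
np.set_printoptions(precision=3,suppress=True)
t=cam("top");s=cam("scene");w=cam("wrist")
print("tray corners top",[onz(t,u,v,.03)[:2] for u,v in((333,212),(395,209),(397,248),(334,250))])
print("stand plates tops",[onz(t,u,v,.068)[:2] for u,v in((203,124),(271,122),(203,153),(271,153))])
print("cab edge bottom",tri(t,(216,92),s,(317,97)),tri(t,(366,88),s,(437,160)))
print("leg",onz(t,233,108,0),onz(t,348,107,0))
for n,u,v,z in(("tub",222,257,.053),("carton",266,251,.041),("tape",190,270,.06)):print(n,onz(t,u,v,z))
for n,d in(("top",t),):
    hsv=cv2.cvtColor(d["img"],cv2.COLOR_RGB2HSV);m=((hsv[...,1]<40)&(hsv[...,2]>150)).astype(np.uint8)
    k,l,st,c=cv2.connectedComponentsWithStats(m)
    for i in range(1,k):
        if st[i,4]>8 and 100<c[i][1]<200 and 170<c[i][0]<420:
            ys,xs=np.where(l==i);print(st[i],c[i],onz(t,*c[i],.05)[:2])
print(w["vertical_fov"],w["extrinsics"].tolist())
E
python3 - <<'E'
import cv2
a=cv2.imread('pics/top0.png')[90:200,170:420];b=cv2.imread('pics/scene0.png')[90:290,240:440]
a=cv2.resize(a,None,fx=2.4,fy=2.4,interpolation=2);b=cv2.resize(b,None,fx=1.5,fy=1.5,interpolation=2)
import numpy as np
c=np.zeros((580,600,3),'uint8');c[:264,:600]=a;c[270:570,:300]=b
cv2.imwrite('pics/crop1.png',c)
E
```

```text
tray corners top [array([ 0.467, -0.111]), array([ 0.47 , -0.272]), array([ 0.368, -0.27 ]), array([ 0.368, -0.108])]
stand plates tops [array([0.704, 0.221]), array([0.704, 0.043]), array([0.625, 0.221]), array([0.619, 0.045])]
cab edge bottom (array([0.753, 0.173, 0.163]), np.float64(0.00805419151774331)) (array([ 0.751, -0.197,  0.167]), np.float64(0.010847025037710255))
leg [0.774 0.148 0.   ] [ 0.767 -0.17   0.   ]
tub [0.356 0.175 0.053]
carton [0.369 0.065 0.041]
tape [0.325 0.254 0.06 ]
[236  93  13  20  67] [238.821 100.731] [0.773 0.128]
[214 104   5   5   9] [215.778 105.778] [0.761 0.189]
[203 113  14   8  59] [211.644 117.153] [0.729 0.201]
[257 114   8   7  47] [260.426 117.234] [0.725 0.071]
[342 121  16  61 415] [348.742 149.916] [ 0.627 -0.158]
[208 125   8  11  74] [211.865 130.122] [0.693 0.2  ]
[171 126  12  13 117] [176.53  132.462] [0.689 0.293]
[257 126   8  10  69] [260.246 130.391] [0.688 0.072]
[233 131   6   5  24] [235.833 133.333] [0.682 0.137]
[371 136  13  42 270] [376.144 156.1  ] [ 0.608 -0.229]
[208 141   8  11  74] [211.486 145.986] [0.649 0.201]
[2
[... 183 characters left out ...]
235.381 163.331] [0.6   0.139]
[253 156  14  18 163] [259.706 163.509] [0.597 0.076]
[300 160   5   3   9] [302. 161.] [ 0.601 -0.035]
[285 167   7   4  15] [287.333 168.533] [0.581 0.004]
[309 171   5   6  15] [310.933 173.533] [ 0.566 -0.056]
[208 179   8  10  14] [211.786 183.143] [0.548 0.201]
[212 179  10  12  24] [216.5 184. ] [0.546 0.189]
[217 186   4   6  12] [218.667 188.833] [0.533 0.183]
63.85847256530929 [[0.29616599736584753, -0.9086428481616808, -0.2943703050392791, 0.10847168244443424], [0.955135837482888, 0.28139075524680157, 0.09238384500275847, 0.6217537305266081], [-0.0011108375901996833, -0.3085245814295192, 0.9512157214289432, 0.38467787605757986], [0.0, 0.0, 0.0, 1.0]]
```

View pics/crop1.png

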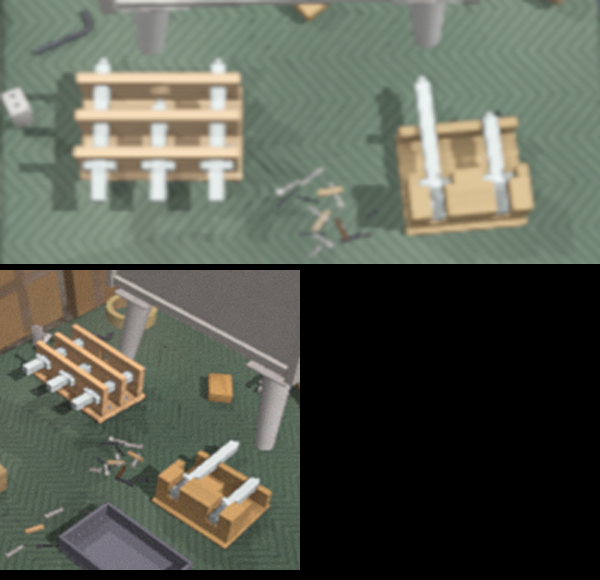

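The crop shows that the middle row holds the short bar: its tip stops between plates 2 and 3. In the holder, the left row (longer shaft, tip near crop (422,80)) is the full-length spare. Measured sizes agree: tray about 100 x 160 mm, stand 178 mm wide. The cabinet underside is at about z = 0.165, beyond x ≈ 0.75. I'll move the wrist camera to the stand.

Call:
{"fn": "send_rows", "kwargs": {"motion": [{"rz": -0.149},{"rz": -0.149},{"x": -2.6,"y": -3.8},{"x": -2.6,"y": -3.8},{"x": -2.6,"y": -3.8}]}}

```text
schema error: expected keys x, y, z, rx, ry, rz, jaw
```

Call:
{"fn": "send_rows", "kwargs": {"motion": [{"x": -2.6,"y": -3.8},{"x": -2.6,"y": -3.8},{"x": -2.6,"y": -3.8},{"x": -2.6,"y": -3.8},{"x": -2.6,"y": -3.8}]}}

```text
schema error: expected keys x, y, z, rx, ry, rz, jaw
```

Call:
{"fn": "send_rows", "kwargs": {"motion": [{"x": -2.6,"y": -3.8},{"x": -2.6,"y": -3.8},{"x": -2.6,"y": -3.8},{"x": -2.6,"y": -3.8},{}]}}

```text
schema error: expected keys x, y, z, rx, ry, rz, jaw
```

```bash
python3 - <<'E'
from h import *
np.set_printoptions(precision=4,suppress=True)
s=get_state();print(s["clock"],s["tool_pos"],s["eef_rot"],s["q"])
w=cam("wrist");np.save("w1.npy",w,allow_pickle=True);cv2.imwrite("pics/w1.png",w["img"][:,:,::-1]);print(w["extrinsics"],w["cx"],w["cy"])
E
```

```text
0.25 [0.1845 0.5969 0.2493] [ 0.1493  0.9888 -0.0004 -0.    ] [-1.2372  0.6896 -0.1946  1.5658  0.1573  0.9025 -0.2151]
[[ 0.2962 -0.9086 -0.2944  0.1085]
 [ 0.9551  0.2815  0.0921  0.6218]
 [-0.0008 -0.3085  0.9512  0.3848]
 [ 0.      0.      0.      1.    ]] 280.6700472495567 209.8903254375639
```

View pics/w1.png

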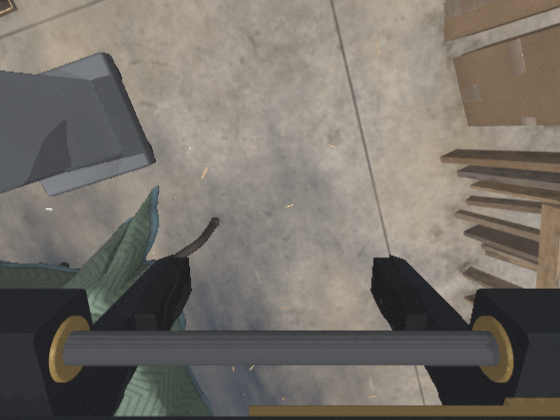

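The wrist camera sits on the robot side, and the fingers fill the rows below 260. I'll resend with all keys, going a little further.

Call:
{"fn": "send_rows", "kwargs": {"motion": [{"x": 0,"y": 0,"z": 0,"rx": 0,"ry": 0,"rz": -0.149,"jaw": 8.8},{"x": 0,"y": 0,"z": 0,"rx": 0,"ry": 0,"rz": -0.149,"jaw": 8.8},{"x": -3.2,"y": -3.5,"z": 0,"rx": 0,"ry": 0,"rz": 0,"jaw": 8.8},{"x": -3.2,"y": -3.5,"z": 0,"rx": 0,"ry": 0,"rz": 0,"jaw": 8.8},{"x": -3.2,"y": -3.5,"z": 0,"rx": 0,"ry": 0,"rz": 0,"jaw": 8.8}]}}

```text
clock: 0.8
tool_pos: [0.2813, 0.4908, 0.2496]
eef_rot: [0.0, 1.0, 0.0, 0.0]
contact_force: [0.3, -0.2, 0.7]
opening: 1.001
finger_force: 0.0
```

Call:
{"fn": "send_rows", "kwargs": {"motion": [{"x": -3.2,"y": -3.5,"z": 0,"rx": 0,"ry": 0,"rz": 0,"jaw": 8.8},{"x": -3.2,"y": -3.5,"z": 0,"rx": 0,"ry": 0,"rz": 0,"jaw": 8.8},{"x": -3.2,"y": -3.5,"z": 0,"rx": 0,"ry": 0,"rz": 0,"jaw": 8.8},{"x": -3.2,"y": -3.5,"z": 0,"rx": 0,"ry": 0,"rz": 0,"jaw": 8.8},{"x": -3.2,"y": -3.5,"z": 0,"rx": 0,"ry": 0,"rz": 0,"jaw": 8.8}]}}

```text
clock: 1.3
tool_pos: [0.4412, 0.3151, 0.2499]
eef_rot: [0.001, 1.0, 0.0, 0.0]
contact_force: [0.9, 1.7, 0.5]
opening: 0.999
finger_force: 0.0
```

Call:
{"fn": "send_rows", "kwargs": {"motion": [{"x": -3.2,"y": -3.5,"z": 0,"rx": 0,"ry": 0,"rz": 0,"jaw": 8.8},{"x": -3.2,"y": -3.5,"z": 0,"rx": 0,"ry": 0,"rz": 0,"jaw": 8.8},{"x": -3.2,"y": -3.5,"z": 0,"rx": 0,"ry": 0,"rz": 0,"jaw": 8.8},{"x": -3.2,"y": -3.5,"z": 0,"rx": 0,"ry": 0,"rz": 0,"jaw": 8.8},{"x": -3.2,"y": -3.5,"z": 0,"rx": 0,"ry": 0,"rz": 0,"jaw": 8.8}]}}

```text
clock: 1.8
tool_pos: [0.6009, 0.1397, 0.2498]
eef_rot: [0.001, 1.0, 0.0, 0.0]
contact_force: [1.2, 0.7, -0.5]
opening: 0.999
finger_force: 0.0
```

```bash
python3 - <<'E'
from h import *
np.set_printoptions(precision=4,suppress=True)
s=get_state();print(s["clock"],s["tool_pos"],s["eef_rot"],s["q"],s["contact_force"])
w=cam("wrist");np.save("w2.npy",w,allow_pickle=True);cv2.imwrite("pics/w2.png",w["img"][:,:,::-1]);print(w["extrinsics"],w["cx"],w["cy"])
E
```

```text
1.8 [0.6009 0.1397 0.2498] [0.001  1.     0.0001 0.0001] [-0.1113  0.6901 -0.3446  1.5865  0.2751  0.913   1.0167] [ 1.1776  0.6729 -0.5147]
[[ 0.0029 -0.9512 -0.3086  0.5212]
 [ 1.      0.0028  0.0008  0.141 ]
 [ 0.0001 -0.3086  0.9512  0.3852]
 [ 0.      0.      0.      1.    ]] 280.6700472495567 209.8903254375639
```

View pics/w2.png

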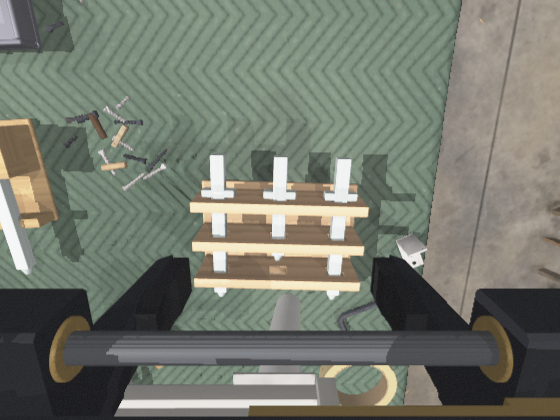

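The wrist view shows the stand well. The front plate's top edge runs from (191,208) to (367,212), so the yaw is small. The handles are at columns 217, 280 and 343, rows 155–190, and the middle bar's tip is at (278,258), between plates 2 and 3. Now I'll measure.

```bash
python3 - <<'E'
from h import *
np.set_printoptions(precision=4,suppress=True)
w=np.load("w2.npy",allow_pickle=True).item();im=w["img"]
hsv=cv2.cvtColor(im,cv2.COLOR_RGB2HSV);m=((hsv[...,1]<45)&(hsv[...,2]>150))
for c0 in(217,280,343):
    pr=[]
    for r in range(152,203,2):
        x=np.where(m[r,c0-22:c0+22])[0]+c0-22
        if len(x): pr.append((r,x.min(),x.max(),int(im[r,c0].mean())))
    print(pr)
    # handle centreline rows 166-188 and shaft between plates rows 220-234
    a=[]
    for r in list(range(166,186))+list(range(220,234)):
        x=np.where(m[r,c0-20:c0+20])[0]+c0-20
        if len(x)>8: a.append(onz(w,(x.min()+x.max())/2,r,.049)[:2])
    a=np.array(a);p=np.polyfit(a[:,0],a[:,1],1);print("axis y at x=.57,.60",np.polyval(p,[.57,.6]),"yaw",p[0],"res",np.std(a[:,1]-np.polyval(p,a[:,0])))
# front plate near top edge: wood bright
for c in range(200,366,15):
    print(c,[tuple(im[r,c]) [0] for r in range(196,216)])
E
```

```text
[(156, np.int64(209), np.int64(223), 239), (158, np.int64(209), np.int64(223), 242), (160, np.int64(210), np.int64(223), 242), (162, np.int64(210), np.int64(223), 242), (164, np.int64(210), np.int64(223), 242), (166, np.int64(210), np.int64(223), 242), (168, np.int64(210), np.int64(223), 242), (170, np.int64(210), np.int64(223), 242), (172, np.int64(210), np.int64(223), 242), (174, np.int64(210), np.int64(223), 242), (176, np.int64(210), np.int64(223), 242), (178, np.int64(210), np.int64(223), 242), (180, np.int64(210), np.int64(223), 243), (182, np.int64(210), np.int64(223), 242), (184, np.int64(210), np.int64(223), 242), (186, np.int64(211), np.int64(223), 235), (188, np.int64(203), np.int64(233), 234), (190, np.int64(201), np.int64(232), 235), (192, np.int64(201), np.int64(233), 244), (194, np.int64(201), np.int64(233), 240), (196, np.int64(201), np.int64(233), 235), (198, np.int64(211), np.int64(223), 207)]
axis y at x=.57,.60 [0.0765 0.0755] yaw -0.03410219354229545 res 0.0001467379203948061
[(158, np.int64(274), np.int64(287), 242), (160, np.int64(274), np.int64(287), 244), (16
[... 5055 characters left out ...]
8(246), np.uint8(246), np.uint8(246), np.uint8(246), np.uint8(246), np.uint8(245), np.uint8(245)]
350 [np.uint8(237), np.uint8(236), np.uint8(235), np.uint8(235), np.uint8(230), np.uint8(192), np.uint8(129), np.uint8(119), np.uint8(126), np.uint8(129), np.uint8(163), np.uint8(241), np.uint8(246), np.uint8(246), np.uint8(246), np.uint8(246), np.uint8(246), np.uint8(246), np.uint8(245), np.uint8(245)]
365 [np.uint8(92), np.uint8(91), np.uint8(92), np.uint8(93), np.uint8(90), np.uint8(92), np.uint8(93), np.uint8(106), np.uint8(118), np.uint8(124), np.uint8(133), np.uint8(225), np.uint8(246), np.uint8(246), np.uint8(246), np.uint8(246), np.uint8(246), np.uint8(246), np.uint8(246), np.uint8(245)]
```

```bash
python3 - <<'E'
from h import *
np.set_printoptions(precision=4,suppress=True)
w=np.load("w2.npy",allow_pickle=True).item()
for c,r in((205,202),(280,203.8),(357,206.6)): print("front face",onz(w,c,r,.068))
for c,r0,r1 in((217,155,197.5),(280.5,157,199.5),(343,159,201.5)): print("handle end, cross far",onz(w,c,r0,.049),onz(w,c,r1,.049))
print("stand x width",onz(w,191,203,.068),onz(w,368,208,.068))
# holder in top: shafts
t=cam("top");im=t["img"]
hsv=cv2.cvtColor(im,cv2.COLOR_RGB2HSV);m=((hsv[...,1]<45)&(hsv[...,2]>150))
for c0,r0,r1 in((346,126,160),(376,140,162)):
    a=[]
    for r in range(r0,r1):
        x=np.where(m[r,c0-9:c0+10])[0]+c0-9
        if len(x): a.append(onz(t,(x.min()+x.max())/2,r,.039)[:2])
    a=np.array(a);p=np.polyfit(a[:,0],a[:,1],1);print("spare",a[0],a[-1],p,np.polyval(p,[.6,.64]))
E
```

```text
front face [0.6158 0.0664 0.068 ]
front face [0.6178 0.1401 0.068 ]
front face [0.621 0.216 0.068]
handle end, cross far [0.5726 0.0774 0.049 ] [0.6166 0.0747 0.049 ]
handle end, cross far [0.5748 0.1407 0.049 ] [0.619  0.1405 0.049 ]
handle end, cross far [0.577  0.2032 0.049 ] [0.6213 0.2056 0.049 ]
stand x width [0.6168 0.0526 0.068 ] [0.6224 0.227  0.068 ]
spare [ 0.6971 -0.1626] [ 0.6056 -0.1615] [ 0.0524 -0.1924] [-0.1609 -0.1588]
spare [ 0.656  -0.2267] [ 0.598  -0.2308] [ 0.0512 -0.2615] [-0.2308 -0.2288]
```

Sizes agree (handle 44.2 mm, pitch 64.1 mm). The handle grasp point is (0.592, 0.140), with yaw -0.034.

Call:
{"fn": "send_rows", "kwargs": {"motion": [{"x": 0.9,"y": 0,"z": 3,"rx": 0,"ry": 0,"rz": 0.032,"jaw": 4},{"x": 0,"y": 0,"z": 4,"rx": 0,"ry": 0,"rz": 0,"jaw": 4},{"x": 0,"y": 0,"z": 4,"rx": 0,"ry": 0,"rz": 0,"jaw": 4},{"x": 0,"y": 0,"z": 3,"rx": 0,"ry": 0,"rz": 0,"jaw": 4},{"x": 0,"y": 0,"z": 0,"rx": 0,"ry": 0,"rz": 0,"jaw": 4}]}}

```text
clock: 2.4
tool_pos: [0.5876, 0.1408, 0.1059]
eef_rot: [0.016, 1.0, -0.001, -0.004]
contact_force: [-0.4, -0.8, -0.1]
opening: 0.567
finger_force: 0.0
```

Call:
{"fn": "send_rows", "kwargs": {"motion": [{"x": 0,"y": 0,"z": 2,"rx": 0,"ry": 0,"rz": 0,"jaw": 4},{"x": 0,"y": 0,"z": 2,"rx": 0,"ry": 0,"rz": 0,"jaw": 4},{"x": 0,"y": 0,"z": 2,"rx": 0,"ry": 0,"rz": 0,"jaw": 4},{"x": 0,"y": 0,"z": 1.5,"rx": 0,"ry": 0,"rz": 0,"jaw": 4},{"x": 0,"y": 0,"z": 0,"rx": 0,"ry": 0,"rz": 0,"jaw": 4}]}}

```text
clock: 2.9
tool_pos: [0.5902, 0.1415, 0.0341]
eef_rot: [0.017, 1.0, -0.0, -0.001]
contact_force: [-0.6, 0.8, 0.1]
opening: 0.45
finger_force: 0.0
```

Call:
{"fn": "send_rows", "kwargs": {"motion": [{"x": 0,"y": 0,"z": 0,"rx": 0,"ry": 0,"rz": 0,"jaw": 2.4},{"x": 0,"y": 0,"z": 0,"rx": 0,"ry": 0,"rz": 0,"jaw": 1.6},{"x": 0,"y": 0,"z": 0,"rx": 0,"ry": 0,"rz": 0,"jaw": 0.8},{"x": 0,"y": 0,"z": 0,"rx": 0,"ry": 0,"rz": 0,"jaw": 0.8},{"x": 0,"y": 0,"z": 0,"rx": 0,"ry": 0,"rz": 0,"jaw": 0.8}], "grip_force": 15}}

```text
clock: 3.4
tool_pos: [0.5908, 0.141, 0.0352]
eef_rot: [0.017, 1.0, -0.0, 0.0]
contact_force: [-0.6, -1.7, 3.5]
opening: 0.158
finger_force: 14.9
```

Gripped (14 mm opening). I'll regrip higher so the fingertips sit flush with the bar's underside. That lets it be laid flat in the tray. Then draw it out.

Call:
{"fn": "send_rows", "kwargs": {"motion": [{"x": 0,"y": 0,"z": 0,"rx": 0,"ry": 0,"rz": 0,"jaw": 2.4},{"x": 0,"y": 0,"z": 0,"rx": 0,"ry": 0,"rz": 0,"jaw": 2.4},{"x": 0,"y": 0,"z": -1.2,"rx": 0,"ry": 0,"rz": 0,"jaw": 2.4},{"x": 0,"y": 0,"z": 0,"rx": 0,"ry": 0,"rz": 0,"jaw": 0.8},{"x": 0,"y": 0,"z": 0,"rx": 0,"ry": 0,"rz": 0,"jaw": 0.8}]}}

```text
clock: 3.9
tool_pos: [0.5914, 0.1413, 0.0475]
eef_rot: [0.017, 1.0, 0.0, 0.001]
contact_force: [0.1, -0.6, 3.8]
opening: 0.155
finger_force: 14.9
```

Call:
{"fn": "send_rows", "kwargs": {"motion": [{"x": 0,"y": 0,"z": 0,"rx": 0,"ry": 0,"rz": 0,"jaw": 0.8},{"x": 0,"y": 0,"z": 0,"rx": 0,"ry": 0,"rz": 0,"jaw": 0.8},{"x": 0,"y": 0,"z": -0.2,"rx": 0,"ry": 0,"rz": 0,"jaw": 0.8},{"x": 0.3,"y": 0,"z": 0,"rx": 0,"ry": 0,"rz": 0,"jaw": 0.8},{"x": 0.5,"y": 0,"z": 0,"rx": 0,"ry": 0,"rz": 0,"jaw": 0.8}], "grip_force": 30}}

```text
clock: 4.4
tool_pos: [0.5822, 0.1417, 0.0483]
eef_rot: [0.017, 1.0, 0.0, -0.0]
contact_force: [-0.3, -0.1, -1.4]
opening: 0.153
finger_force: 29.9
```

Call:
{"fn": "send_rows", "kwargs": {"motion": [{"x": 1,"y": 0,"z": 0,"rx": 0,"ry": 0,"rz": 0,"jaw": 0.8},{"x": 1,"y": 0,"z": 0,"rx": 0,"ry": 0,"rz": 0,"jaw": 0.8},{"x": 1,"y": 0,"z": 0,"rx": 0,"ry": 0,"rz": 0,"jaw": 0.8},{"x": 1,"y": 0,"z": 0,"rx": 0,"ry": 0,"rz": 0,"jaw": 0.8},{"x": 1,"y": 0,"z": 0,"rx": 0,"ry": 0,"rz": 0,"jaw": 0.8}]}}

```text
clock: 4.9
tool_pos: [0.5318, 0.1435, 0.0486]
eef_rot: [0.017, 1.0, 0.0, -0.0]
contact_force: [1.0, -0.8, -0.8]
opening: 0.159
finger_force: 29.9
```

Call:
{"fn": "send_rows", "kwargs": {"motion": [{"x": 1,"y": 0,"z": 0,"rx": 0,"ry": 0,"rz": 0,"jaw": 0.8},{"x": 1,"y": 0,"z": 0,"rx": 0,"ry": 0,"rz": 0,"jaw": 0.8},{"x": 1,"y": 0,"z": 0,"rx": 0,"ry": 0,"rz": 0,"jaw": 0.8},{"x": 1,"y": 0,"z": 0,"rx": 0,"ry": 0,"rz": 0,"jaw": 0.8},{"x": 1,"y": 0,"z": 0,"rx": 0,"ry": 0,"rz": 0,"jaw": 0.8}]}}

```text
clock: 5.4
tool_pos: [0.482, 0.1452, 0.0488]
eef_rot: [0.017, 1.0, 0.0, 0.0]
contact_force: [0.3, 0.6, -1.2]
opening: 0.156
finger_force: 29.9
```

```bash
python3 - <<'E'
from h import *
w=cam("wrist");cv2.imwrite("pics/w3.png",w["img"][:,:,::-1]);np.save("w3.npy",w,allow_pickle=True)
s=get_state();print(s["tool_pos"],s["eef_rot"],s["q"],s["contact_force"])
E
```

```text
[0.47972638 0.14518595 0.0486477 ] [ 1.62305822e-02  9.99867131e-01 -3.62297053e-04 -1.46880620e-03] [-0.31818595  0.88605526 -0.1109393   2.06664198  0.41605165  0.21257276
  0.74185215] [-1.19830319  0.98848264 -1.0242225 ]
```

View pics/w3.png

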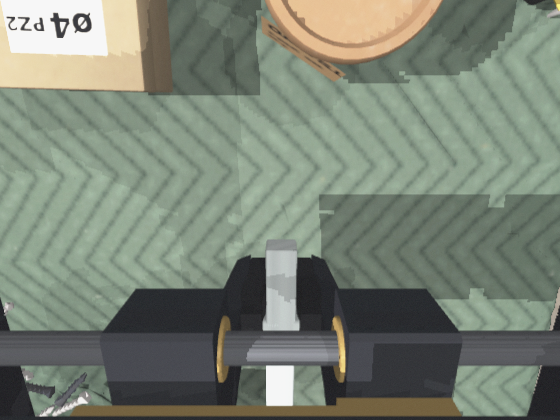

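The picture shows the bar fully drawn out and held straight between the fingers at (282,245)–(282,400). Now I'll carry it to the tray.

Call:
{"fn": "send_rows", "kwargs": {"motion": [{"x": 0,"y": 0,"z": -4,"rx": 0,"ry": 0,"rz": 0,"jaw": 0.8},{"x": 0,"y": 0,"z": -4,"rx": 0,"ry": 0,"rz": 0,"jaw": 0.8},{"x": 0.7,"y": -4.2,"z": 0,"rx": 0,"ry": 0,"rz": 0,"jaw": 0.8},{"x": 0.7,"y": -4.2,"z": 0,"rx": 0,"ry": 0,"rz": 0,"jaw": 0.8},{"x": 0.7,"y": -4.2,"z": 0,"rx": 0,"ry": 0,"rz": 0,"jaw": 0.8}]}}

```text
clock: 5.95
tool_pos: [0.4574, 0.0187, 0.1292]
eef_rot: [0.016, 1.0, 0.0, 0.001]
contact_force: [0.5, -0.6, -1.2]
opening: 0.154
finger_force: 29.9
```

Call:
{"fn": "send_rows", "kwargs": {"motion": [{"x": 0.7,"y": -4.2,"z": 0,"rx": 0,"ry": 0,"rz": 0,"jaw": 0.8},{"x": 0.7,"y": -4.2,"z": 0,"rx": 0,"ry": 0,"rz": 0,"jaw": 0.8},{"x": 0.7,"y": -4.2,"z": 0,"rx": 0,"ry": 0,"rz": 0,"jaw": 0.8},{"x": 0.7,"y": -4.2,"z": 0,"rx": 0,"ry": 0,"rz": 0,"jaw": 0.8},{"x": 0,"y": 0,"z": 0,"rx": 0,"ry": 0,"rz": 0.1,"jaw": 0.8}]}}

```text
clock: 6.45
tool_pos: [0.4207, -0.1551, 0.1285]
eef_rot: [0.075, 0.997, -0.002, -0.001]
contact_force: [0.3, 0.3, -1.2]
opening: 0.158
finger_force: 29.9
```

Call:
{"fn": "send_rows", "kwargs": {"motion": [{"x": 0,"y": 0,"z": 0,"rx": 0,"ry": 0,"rz": 0.144,"jaw": 0.8},{"x": 0,"y": 0,"z": 0,"rx": 0,"ry": 0,"rz": 0.144,"jaw": 0.8},{"x": 0,"y": 0,"z": 0,"rx": 0,"ry": 0,"rz": 0.144,"jaw": 0.8},{"x": 0,"y": 0,"z": 0,"rx": 0,"ry": 0,"rz": 0.144,"jaw": 0.8},{"x": 0,"y": 0,"z": 0,"rx": 0,"ry": 0,"rz": 0.144,"jaw": 0.8}]}}

```text
clock: 6.95
tool_pos: [0.424, -0.1471, 0.1288]
eef_rot: [0.417, 0.909, 0.0, 0.0]
contact_force: [0.5, 0.1, -1.2]
opening: 0.155
finger_force: 29.9
```

Call:
{"fn": "send_rows", "kwargs": {"motion": [{"x": 0,"y": 0,"z": 0,"rx": 0,"ry": 0,"rz": 0.144,"jaw": 0.8},{"x": 0,"y": 0,"z": 0,"rx": 0,"ry": 0,"rz": 0.144,"jaw": 0.8},{"x": 0,"y": 0,"z": 0,"rx": 0,"ry": 0,"rz": 0.144,"jaw": 0.8},{"x": 0,"y": 0,"z": 0,"rx": 0,"ry": 0,"rz": 0.144,"jaw": 0.8},{"x": 0,"y": 0,"z": 0,"rx": 0,"ry": 0,"rz": 0.144,"jaw": 0.8}]}}

```text
clock: 7.45
tool_pos: [0.424, -0.1471, 0.1288]
eef_rot: [0.71, 0.704, 0.0, 0.0]
contact_force: [-0.4, 0.3, -0.8]
opening: 0.153
finger_force: 29.9
```

```bash
python3 - <<'E'
from h import *
np.set_printoptions(precision=4,suppress=True)
s=get_state();print(s["clock"],s["tool_pos"],R.from_quat(s["eef_rot"]).as_matrix(),s["q"],s["contact_force"],s["opening"])
# tray centre refined: mask greyish low-sat tray in top
t=cam("top");hsv=cv2.cvtColor(t["img"],cv2.COLOR_RGB2HSV)
for c,r in((364,230),):print(hsv[r,c])
E
```

```text
7.45 [ 0.424  -0.1471  0.1288] [[ 0.0089  1.      0.0005]
 [ 1.     -0.0089 -0.0002]
 [-0.0002  0.0005 -1.    ]] [ 0.2047  0.7005  0.0422  2.1985 -0.1125  0.244   0.3373] [-0.4131  0.263  -0.8275] 0.15296726999853144
[ 35  65 126]
```

Call:
{"fn": "send_rows", "kwargs": {"motion": [{"x": -0.3,"y": -0.6,"z": 3,"rx": 0,"ry": 0,"rz": 0,"jaw": 0.8},{"x": 0,"y": 0,"z": 3,"rx": 0,"ry": 0,"rz": 0,"jaw": 0.8},{"x": 0,"y": 0,"z": 2,"rx": 0,"ry": 0,"rz": 0,"jaw": 0.8},{"x": 0,"y": 0,"z": 1,"rx": 0,"ry": 0,"rz": 0,"jaw": 0.8},{"x": 0,"y": 0,"z": 0,"rx": 0,"ry": 0,"rz": 0,"jaw": 0.8}]}}

```text
clock: 8.0
tool_pos: [0.4226, -0.1516, 0.0416]
eef_rot: [0.707, 0.707, -0.002, -0.004]
contact_force: [-0.1, -0.1, 0.3]
opening: 0.154
finger_force: 29.9
```

Call:
{"fn": "send_rows", "kwargs": {"motion": [{"x": 0,"y": 0,"z": 1,"rx": 0,"ry": 0,"rz": 0,"jaw": 0.8},{"x": 0,"y": 0,"z": 0.9,"rx": 0,"ry": 0,"rz": 0,"jaw": 0.8},{"x": 0,"y": 0,"z": 0,"rx": 0,"ry": 0,"rz": 0,"jaw": 0.8},{"x": 0,"y": 0,"z": 0,"rx": 0,"ry": 0,"rz": 0,"jaw": 2.2},{"x": 0,"y": 0,"z": 0,"rx": 0,"ry": 0,"rz": 0,"jaw": 2.6}]}}

```text
clock: 8.5
tool_pos: [0.427, -0.1533, 0.0283]
eef_rot: [0.708, 0.706, -0.004, -0.008]
contact_force: [1.1, -0.3, -0.0]
opening: 0.293
finger_force: 0.0
```

Call:
{"fn": "send_rows", "kwargs": {"motion": [{"x": 0,"y": 0,"z": 0,"rx": 0,"ry": 0,"rz": 0,"jaw": 2.6},{"x": 0,"y": 0,"z": -1,"rx": 0,"ry": 0,"rz": 0,"jaw": 2.6},{"x": 0,"y": 0,"z": -4,"rx": 0,"ry": 0,"rz": 0,"jaw": 3},{"x": 0,"y": 0,"z": -5,"rx": 0,"ry": 0,"rz": 0,"jaw": 4},{"x": 0,"y": 0,"z": -5,"rx": 0,"ry": 0,"rz": 0,"jaw": 4}]}}

```text
clock: 9.0
tool_pos: [0.4288, -0.154, 0.1798]
eef_rot: [0.708, 0.706, -0.004, -0.009]
contact_force: [1.5, -0.4, -0.7]
opening: 0.451
finger_force: 0.0
```

The low end was reach-limited at z = 0.028, so the bar dropped about 9 mm into the tray. I'll check it from above while moving over the holder.

Call:
{"fn": "send_rows", "kwargs": {"motion": [{"x": -0.3,"y": 4.5,"z": -1.5,"rx": 0,"ry": 0,"rz": 0,"jaw": 4},{"x": -0.3,"y": 4.5,"z": -1.5,"rx": 0,"ry": 0,"rz": 0,"jaw": 4},{"x": -0.3,"y": 4.5,"z": -1.5,"rx": 0,"ry": 0,"rz": 0,"jaw": 4},{"x": -0.3,"y": 4.5,"z": -1.5,"rx": 0,"ry": 0,"rz": 0,"jaw": 4},{"x": 0,"y": 0,"z": 0,"rx": 0,"ry": 0,"rz": -0.148,"jaw": 4}]}}

```text
clock: 9.5
tool_pos: [0.6177, -0.1665, 0.2375]
eef_rot: [0.652, 0.759, -0.001, -0.004]
contact_force: [-1.2, 0.9, -1.2]
opening: 0.449
finger_force: 0.0
```

Call:
{"fn": "send_rows", "kwargs": {"motion": [{"x": 0,"y": 0,"z": 0,"rx": 0,"ry": 0,"rz": -0.148,"jaw": 4},{"x": 0,"y": 0,"z": 0,"rx": 0,"ry": 0,"rz": -0.148,"jaw": 4},{"x": 0,"y": 0,"z": 0,"rx": 0,"ry": 0,"rz": -0.148,"jaw": 4},{"x": 0,"y": 0,"z": 0,"rx": 0,"ry": 0,"rz": -0.148,"jaw": 4},{"x": 0,"y": 0,"z": 0,"rx": 0,"ry": 0,"rz": -0.148,"jaw": 4}]}}

```text
clock: 10.0
tool_pos: [0.6098, -0.1672, 0.2352]
eef_rot: [0.333, 0.943, -0.0, -0.009]
contact_force: [-0.1, -0.4, 0.0]
opening: 0.455
finger_force: 0.0
```

Call:
{"fn": "send_rows", "kwargs": {"motion": [{"x": 0,"y": 0,"z": 0,"rx": 0,"ry": 0,"rz": -0.148,"jaw": 4},{"x": 0,"y": 0,"z": 0,"rx": 0,"ry": 0,"rz": -0.148,"jaw": 4},{"x": 0,"y": 0,"z": 0,"rx": 0,"ry": 0,"rz": -0.148,"jaw": 4},{"x": 0,"y": 0,"z": 0,"rx": 0,"ry": 0,"rz": -0.148,"jaw": 4},{"x": 0,"y": 0,"z": 0,"rx": 0,"ry": 0,"rz": -0.148,"jaw": 4}]}}

```text
clock: 10.5
tool_pos: [0.6098, -0.1674, 0.2352]
eef_rot: [-0.03, 1.0, 0.003, -0.009]
contact_force: [-0.1, -0.7, -0.5]
opening: 0.452
finger_force: 0.0
```

```bash
python3 - <<'E'
from h import *
np.set_printoptions(precision=4,suppress=True)
w=cam("wrist");cv2.imwrite("pics/w4.png",w["img"][:,:,::-1]);np.save("w4.npy",w,allow_pickle=True)
s=get_state();print(s["clock"],s["tool_pos"],R.from_quat(s["eef_rot"]).as_matrix(),s["q"])
E
```

```text
10.55 [ 0.6098 -0.1677  0.2351] [[-0.9977 -0.0651 -0.0178]
 [-0.0652  0.9979  0.0051]
 [ 0.0174  0.0063 -0.9998]] [ 0.3155  0.7254 -0.2206  1.5373  0.1807  0.9176  1.672 ]
```

View pics/w4.png

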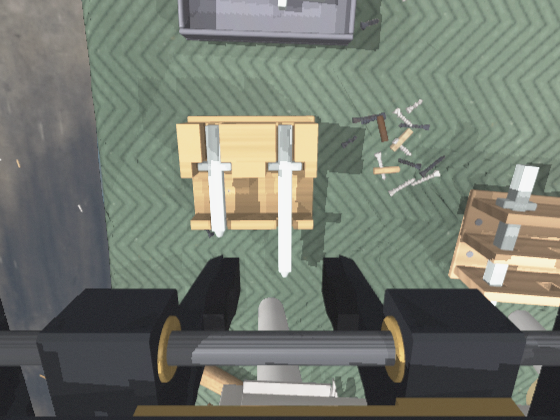

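The holder is clear here. The full spare is at column 285, with its cross-piece at about row 167 and its tip at (285,275). The short spare is at column 217. The returned bar shows at the tray edge, (282,2).

```bash
python3 - <<'E'
from h import *
np.set_printoptions(precision=4,suppress=True)
w=np.load("w4.npy",allow_pickle=True).item();im=w["img"]
hsv=cv2.cvtColor(im,cv2.COLOR_RGB2HSV);m=((hsv[...,1]<45)&(hsv[...,2]>150))
a=[]
for r in range(172,274,3):
    x=np.where(m[r,270:300])[0]+270
    if len(x)>4 and len(x)<18: a.append([*onz(w,(x.min()+x.max())/2,r,.039)[:2],len(x)])
a=np.array(a);p=np.polyfit(a[:,0],a[:,1],1);print(p,np.std(a[:,1]-np.polyval(p,a[:,0])),a[::6])
print([(r,int(m[r,262:308].sum())) for r in range(118,178,3)],[(r,int(m[r,275:296].sum())) for r in range(262,280,2)])
print("crosspiece far",onz(w,285,171,.039),"tip",onz(w,285,274,.035))
T=R.from_quat(get_state()["eef_rot"])
for yaw in(np.arctan(p[0]),):
    G=R.from_euler('z',yaw)*R.from_matrix(np.diag([-1,1,-1.]));print("yaw",yaw,"rotvec tool",(T.inv()*G).as_rotvec())
E
```

```text
[ 0.0805 -0.2104] 0.0011276489858293602 [[ 0.5943 -0.1622 14.    ]
 [ 0.6127 -0.1611 14.    ]
 [ 0.6317 -0.1599 14.    ]
 [ 0.6514 -0.1587 14.    ]
 [ 0.682  -0.1551 17.    ]]
[(118, 0), (121, 0), (124, 0), (127, 14), (130, 14), (133, 14), (136, 14), (139, 14), (142, 14), (145, 14), (148, 14), (151, 14), (154, 14), (157, 14), (160, 14), (163, 33), (166, 34), (169, 34), (172, 14), (175, 14)] [(262, 15), (264, 14), (266, 14), (268, 14), (270, 14), (272, 12), (274, 7), (276, 6), (278, 1)]
crosspiece far [ 0.5932 -0.1618  0.039 ] tip [ 0.7092 -0.1544  0.035 ]
yaw 0.08034141806635117 rotvec tool [ 0.0064 -0.0174 -0.0152]
```

Shoulder at (0.5925, -0.162), yaw 0.063, shaft length about right. I'll grasp the shaft 32 mm ahead of the shoulder.

Call:
{"fn": "send_rows", "kwargs": {"motion": [{"x": 0,"y": 0,"z": 0,"rx": 0.006,"ry": -0.017,"rz": 0,"jaw": 4},{"x": -1.5,"y": 0.7,"z": 4,"rx": 0,"ry": 0,"rz": 0,"jaw": 4},{"x": 0,"y": 0,"z": 4,"rx": 0,"ry": 0,"rz": 0,"jaw": 4},{"x": 0,"y": 0,"z": 4,"rx": 0,"ry": 0,"rz": 0,"jaw": 4},{"x": 0,"y": 0,"z": 0,"rx": 0,"ry": 0,"rz": 0,"jaw": 4}]}}

```text
clock: 11.05
tool_pos: [0.6207, -0.1584, 0.1097]
eef_rot: [-0.026, 1.0, 0.001, -0.005]
contact_force: [-0.9, 0.7, 0.5]
opening: 0.451
finger_force: 0.0
```

```bash
python3 - <<'E'
from h import *
np.set_printoptions(precision=4,suppress=True)
s=get_state();print(s["clock"],s["tool_pos"],R.from_quat(s["eef_rot"]).as_matrix(),s["contact_force"])
for n in("top","scene"):
    d=cam(n);np.save(n+"2.npy",d,allow_pickle=True)
d=np.load("top2.npy",allow_pickle=True).item()["img"][:,:,::-1];e=np.load("scene2.npy",allow_pickle=True).item()["img"][:,:,::-1]
cv2.imwrite("pics/c2.png",np.vstack([cv2.resize(d[110:270,180:420],(720,480)[:2])[:300*2-120],cv2.resize(e[240:320,260:500],(720,120))])[:600])
E
```

```text
11.05 [ 0.6207 -0.1584  0.1097] [[-0.9986 -0.052  -0.0107]
 [-0.052   0.9986  0.0022]
 [ 0.0105  0.0028 -0.9999]] [-0.9217  0.7016  0.4981]
```

View pics/c2.png

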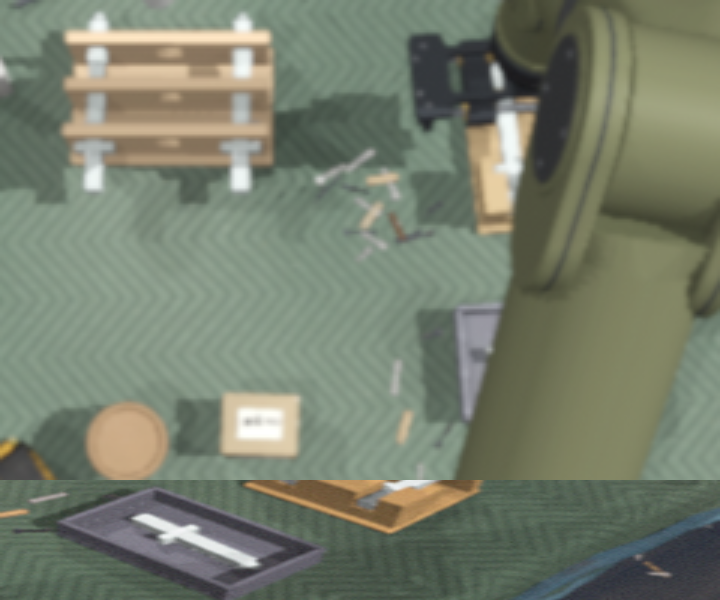

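The short bar lies flat in the tray (lower strip) and the middle row is empty. The bystanders are untouched. I'll correct the small residual and grasp the spare.

Call:
{"fn": "send_rows", "kwargs": {"motion": [{"x": -0.4,"y": -0.2,"z": 2,"rx": 0.003,"ry": -0.01,"rz": -0.011,"jaw": 4},{"x": 0,"y": 0,"z": 1,"rx": 0,"ry": 0,"rz": 0,"jaw": 4},{"x": 0,"y": 0,"z": 0.5,"rx": 0,"ry": 0,"rz": 0,"jaw": 4},{"x": 0,"y": 0,"z": 0,"rx": 0,"ry": 0,"rz": 0,"jaw": 4},{"x": 0,"y": 0,"z": 0,"rx": 0,"ry": 0,"rz": 0,"jaw": 4}]}}

```text
clock: 11.65
tool_pos: [0.6299, -0.1611, 0.0805]
eef_rot: [-0.032, 0.999, -0.001, 0.006]
contact_force: [-0.3, 0.3, -0.1]
opening: 0.451
finger_force: 0.0
```

```bash
python3 - <<'E'
from h import *
np.set_printoptions(precision=4,suppress=True)
s=get_state();print(s["clock"],s["tool_pos"],R.from_quat(s["eef_rot"]).as_matrix(),s["contact_force"],s["qd"])
E
```

```text
11.65 [ 0.6299 -0.1611  0.0805] [[-0.9978 -0.0647  0.0115]
 [-0.0647  0.9979 -0.0014]
 [-0.0114 -0.0022 -0.9999]] [-0.2861  0.3117 -0.1095] [ 0.0004  0.0013 -0.0013 -0.0021 -0.0004 -0.0019  0.0028]
```

Call:
{"fn": "send_rows", "kwargs": {"motion": [{"x": 0.5,"y": 0.1,"z": 1,"rx": -0.002,"ry": 0.011,"rz": 0,"jaw": 4},{"x": 0,"y": 0,"z": 1.5,"rx": 0,"ry": 0,"rz": 0,"jaw": 4},{"x": 0,"y": 0,"z": 1.5,"rx": 0,"ry": 0,"rz": 0,"jaw": 4},{"x": 0,"y": 0,"z": 0.4,"rx": 0,"ry": 0,"rz": 0,"jaw": 4},{"x": 0,"y": 0,"z": 0,"rx": 0,"ry": 0,"rz": 0,"jaw": 4}]}}

```text
clock: 12.15
tool_pos: [0.6235, -0.1601, 0.0338]
eef_rot: [-0.033, 0.999, 0.0, -0.002]
contact_force: [-0.0, 0.9, 0.1]
opening: 0.452
finger_force: 0.0
```

Call:
{"fn": "send_rows", "kwargs": {"motion": [{"x": 0,"y": 0,"z": 0,"rx": 0,"ry": 0,"rz": 0,"jaw": 2},{"x": 0,"y": 0,"z": 0,"rx": 0,"ry": 0,"rz": 0,"jaw": 1.6},{"x": 0,"y": 0,"z": 0,"rx": 0,"ry": 0,"rz": 0,"jaw": 0.8},{"x": 0,"y": 0,"z": 0,"rx": 0,"ry": 0,"rz": 0,"jaw": 0.8},{"x": 0,"y": 0,"z": 0,"rx": 0,"ry": 0,"rz": 0,"jaw": 0.8}], "grip_force": 20}}

```text
clock: 12.65
tool_pos: [0.6248, -0.1605, 0.0359]
eef_rot: [-0.033, 0.999, -0.0, -0.0]
contact_force: [-0.7, -0.8, 2.4]
opening: 0.154
finger_force: 20.0
```

```bash
python3 - <<'E'
from h import *
np.set_printoptions(precision=4,suppress=True)
s=get_state();print(s["clock"],s["tool_pos"],R.from_quat(s["eef_rot"]).as_matrix(),s["contact_force"],s["opening"]*88)
E
```

```text
12.65 [ 0.6248 -0.1605  0.0359] [[-0.9979 -0.0651  0.    ]
 [-0.0651  0.9979 -0.0002]
 [ 0.     -0.0002 -1.    ]] [-0.662  -0.8181  2.4204] 13.55456263213631
```

Call:
{"fn": "send_rows", "kwargs": {"motion": [{"x": 0,"y": 0,"z": 0,"rx": 0,"ry": 0,"rz": 0,"jaw": 0.8},{"x": 0,"y": 0,"z": -1,"rx": 0,"ry": 0,"rz": 0,"jaw": 0.8},{"x": 0,"y": 0,"z": -2,"rx": 0,"ry": 0,"rz": 0,"jaw": 0.8},{"x": 0,"y": 0,"z": -3.5,"rx": 0,"ry": 0,"rz": 0,"jaw": 0.8},{"x": 0,"y": 0,"z": -3.5,"rx": 0,"ry": 0,"rz": 0,"jaw": 0.8}], "grip_force": 35}}

```text
clock: 13.15
tool_pos: [0.6237, -0.1601, 0.1362]
eef_rot: [-0.033, 0.999, 0.0, -0.001]
contact_force: [0.8, -0.0, -0.7]
opening: 0.157
finger_force: 35.0
```

Call:
{"fn": "send_rows", "kwargs": {"motion": [{"x": 1.5,"y": 3.9,"z": 0,"rx": 0,"ry": 0,"rz": 0,"jaw": 0.8},{"x": 1.5,"y": 3.9,"z": 0,"rx": 0,"ry": 0,"rz": 0,"jaw": 0.8},{"x": 1.5,"y": 3.9,"z": 0,"rx": 0,"ry": 0,"rz": 0,"jaw": 0.8},{"x": 1.5,"y": 3.9,"z": 0,"rx": 0,"ry": 0,"rz": 0,"jaw": 0.8},{"x": 1.5,"y": 3.9,"z": 0,"rx": 0,"ry": 0,"rz": 0,"jaw": 0.8}]}}

```text
clock: 13.65
tool_pos: [0.5361, 0.0308, 0.136]
eef_rot: [-0.032, 0.999, 0.0, -0.0]
contact_force: [0.6, 0.9, -1.5]
opening: 0.158
finger_force: 35.0
```

Call:
{"fn": "send_rows", "kwargs": {"motion": [{"x": 1.6,"y": 4,"z": 0,"rx": 0,"ry": 0,"rz": 0,"jaw": 0.8},{"x": 1.6,"y": 4,"z": 0,"rx": 0,"ry": 0,"rz": 0,"jaw": 0.8},{"x": 0,"y": 0,"z": 0,"rx": 0,"ry": 0,"rz": 0.148,"jaw": 0.8},{"x": 0,"y": 0,"z": 0,"rx": 0,"ry": 0,"rz": 0.149,"jaw": 0.8},{"x": 0,"y": 0,"z": 0,"rx": 0,"ry": 0,"rz": 0.149,"jaw": 0.8}]}}

```text
clock: 14.15
tool_pos: [0.4995, 0.1078, 0.136]
eef_rot: [0.192, 0.981, 0.0, -0.0]
contact_force: [0.3, -0.1, -1.3]
opening: 0.157
finger_force: 35.0
```

Call:
{"fn": "send_rows", "kwargs": {"motion": [{"x": 0,"y": 0,"z": 0,"rx": 0,"ry": 0,"rz": 0.149,"jaw": 0.8},{"x": 0,"y": 0,"z": 0,"rx": 0,"ry": 0,"rz": 0.149,"jaw": 0.8},{"x": 0,"y": 0,"z": 0,"rx": 0,"ry": 0,"rz": 0.149,"jaw": 0.8},{"x": 0,"y": 0,"z": 0,"rx": 0,"ry": 0,"rz": 0.149,"jaw": 0.8},{"x": 0,"y": 0,"z": 0,"rx": 0,"ry": 0,"rz": 0.149,"jaw": 0.8}]}}

```text
clock: 14.65
tool_pos: [0.4997, 0.1075, 0.1359]
eef_rot: [0.536, 0.844, 0.0, -0.001]
contact_force: [-0.7, -0.2, -2.4]
opening: 0.155
finger_force: 35.0
```

Call:
{"fn": "send_rows", "kwargs": {"motion": [{"x": 0,"y": 0,"z": 0,"rx": 0,"ry": 0,"rz": 0.149,"jaw": 0.8},{"x": 0,"y": 0,"z": 0,"rx": 0,"ry": 0,"rz": 0.149,"jaw": 0.8},{"x": 0,"y": 0,"z": 0,"rx": 0,"ry": 0,"rz": 0.149,"jaw": 0.8},{"x": 0,"y": 0,"z": 0,"rx": 0,"ry": 0,"rz": 0,"jaw": 0.8},{"x": 0,"y": 0,"z": 0,"rx": 0,"ry": 0,"rz": 0,"jaw": 0.8}]}}

```text
clock: 15.15
tool_pos: [0.4997, 0.1074, 0.1357]
eef_rot: [0.706, 0.708, -0.0, -0.0]
contact_force: [0.2, -0.9, -1.2]
opening: 0.156
finger_force: 35.0
```

```bash
python3 - <<'E'
from h import *
np.set_printoptions(precision=4,suppress=True)
s=get_state();print(s["clock"],s["tool_pos"],R.from_quat(s["eef_rot"]).as_matrix(),s["q"],s["contact_force"],s["opening"]*88)
w=cam("wrist");np.save("w5.npy",w,allow_pickle=True);cv2.imwrite("pics/w5.png",w["img"][:,:,::-1])
E
```

```text
15.15 [0.4997 0.1074 0.1357] [[-0.002   1.     -0.0009]
 [ 1.      0.002   0.0004]
 [ 0.0004 -0.0009 -1.    ]] [-0.4778  0.7525  0.2937  2.0215 -0.4893  0.436   0.1913] [ 0.2141 -0.8809 -1.1525] 13.698974735534298
```

View pics/w5.png

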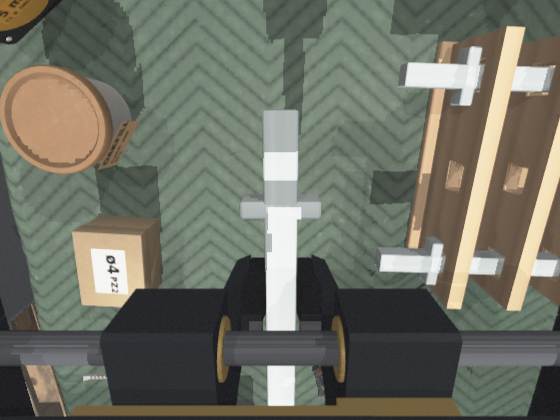

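The spare is held straight, shaft down the picture and handle up at (280,110)–(280,195). The cloth below is clear, with a little clutter near the tip end at (320,380), so I'll shift 2 cm away and lay it down.

Call:
{"fn": "send_rows", "kwargs": {"motion": [{"x": 2,"y": 0,"z": 3,"rx": 0,"ry": 0,"rz": 0,"jaw": 0.8},{"x": 0,"y": 0,"z": 3,"rx": 0,"ry": 0,"rz": 0,"jaw": 0.8},{"x": 0,"y": 0,"z": 2.5,"rx": 0,"ry": 0,"rz": 0,"jaw": 0.8},{"x": 0,"y": 0,"z": 1.5,"rx": 0,"ry": 0,"rz": 0,"jaw": 0.8},{"x": 0,"y": 0,"z": 1,"rx": 0,"ry": 0,"rz": 0,"jaw": 0.8}]}}

```text
clock: 15.7
tool_pos: [0.4994, 0.1271, 0.0244]
eef_rot: [0.707, 0.707, -0.001, -0.001]
contact_force: [0.1, 0.4, -0.4]
opening: 0.153
finger_force: 35.0
```

Call:
{"fn": "send_rows", "kwargs": {"motion": [{"x": 0,"y": 0,"z": 0.5,"rx": 0,"ry": 0,"rz": 0,"jaw": 0.8},{"x": 0,"y": 0,"z": 0.4,"rx": 0,"ry": 0,"rz": 0,"jaw": 0.8},{"x": 0,"y": 0,"z": 0.3,"rx": 0,"ry": 0,"rz": 0,"jaw": 0.8},{"x": 0,"y": 0,"z": 0,"rx": 0,"ry": 0,"rz": 0,"jaw": 0.8},{"x": 0,"y": 0,"z": 0,"rx": 0,"ry": 0,"rz": 0,"jaw": 0.8}]}}

```text
clock: 16.2
tool_pos: [0.5, 0.1272, 0.0139]
eef_rot: [0.708, 0.706, 0.0, -0.0]
contact_force: [0.7, 0.3, -0.9]
opening: 0.154
finger_force: 35.0
```

Call:
{"fn": "send_rows", "kwargs": {"motion": [{"x": 0,"y": 0,"z": 0,"rx": 0,"ry": 0,"rz": 0,"jaw": 1.8},{"x": 0,"y": 0,"z": 0,"rx": 0,"ry": 0,"rz": 0,"jaw": 2.4},{"x": 0,"y": 0,"z": 0,"rx": 0,"ry": 0,"rz": 0,"jaw": 3},{"x": 0,"y": 0,"z": 0,"rx": 0,"ry": 0,"rz": 0,"jaw": 4},{"x": 0,"y": 0,"z": 0,"rx": 0,"ry": 0,"rz": 0,"jaw": 4}]}}

```text
clock: 16.7
tool_pos: [0.4998, 0.1271, 0.0136]
eef_rot: [0.708, 0.706, -0.0, -0.0]
contact_force: [-0.4, -0.7, 0.1]
opening: 0.456
finger_force: 0.0
```

```bash
python3 - <<'E'
from h import *
np.set_printoptions(precision=4,suppress=True)
s=get_state();print(s["clock"],s["tool_pos"],R.from_quat(s["eef_rot"]).as_matrix(),s["q"],s["contact_force"],s["opening"]*88)
E
```

```text
16.7 [0.4998 0.1271 0.0136] [[ 0.002   1.     -0.0009]
 [ 1.     -0.002   0.0001]
 [ 0.0001 -0.0009 -1.    ]] [-0.406   0.9689  0.1133  2.0323 -0.5793  0.1718  0.2289] [-0.4412 -0.7196  0.0671] 40.145831120210815
```

Call:
{"fn": "send_rows", "kwargs": {"motion": [{"x": 0,"y": 0,"z": -2,"rx": 0,"ry": 0,"rz": 0,"jaw": 4},{"x": 0,"y": 0,"z": -2,"rx": 0,"ry": 0,"rz": 0,"jaw": 4},{"x": 2.9,"y": 0,"z": 0,"rx": 0,"ry": 0,"rz": 0,"jaw": 4},{"x": 2.9,"y": 0,"z": 0,"rx": 0,"ry": 0,"rz": 0,"jaw": 4},{"x": 0,"y": 0,"z": 0,"rx": 0,"ry": 0,"rz": 0,"jaw": 4}]}}

```text
clock: 17.2
tool_pos: [0.4994, 0.1908, 0.0534]
eef_rot: [0.705, 0.709, 0.001, -0.002]
contact_force: [-0.1, 0.7, -0.1]
opening: 0.454
finger_force: 0.0
```

Call:
{"fn": "send_rows", "kwargs": {"motion": [{"x": 0,"y": 0,"z": 0,"rx": 0,"ry": 0,"rz": 0,"jaw": 4},{"x": 0,"y": 0,"z": 0,"rx": 0,"ry": 0,"rz": 0,"jaw": 4},{"x": 0,"y": 0,"z": 2,"rx": 0,"ry": 0,"rz": 0,"jaw": 4},{"x": 0,"y": 0,"z": 1.5,"rx": 0,"ry": 0,"rz": 0,"jaw": 4},{"x": 0,"y": 0,"z": 0.5,"rx": 0,"ry": 0,"rz": 0,"jaw": 4}]}}

```text
clock: 17.7
tool_pos: [0.4993, 0.1833, 0.0124]
eef_rot: [0.709, 0.706, -0.002, -0.001]
contact_force: [-1.1, -0.6, -0.0]
opening: 0.45
finger_force: 0.0
```

Call:
{"fn": "send_rows", "kwargs": {"motion": [{"x": 0,"y": 0,"z": 0,"rx": 0,"ry": 0,"rz": 0,"jaw": 3},{"x": 0,"y": 0,"z": 0,"rx": 0,"ry": 0,"rz": 0,"jaw": 2},{"x": 0,"y": 0,"z": 0,"rx": 0,"ry": 0,"rz": 0,"jaw": 0.8},{"x": 0,"y": 0,"z": 0,"rx": 0,"ry": 0,"rz": 0,"jaw": 0.8},{"x": 0,"y": 0,"z": 0,"rx": 0,"ry": 0,"rz": 0,"jaw": 0.8}], "grip_force": 20}}

```text
clock: 18.2
tool_pos: [0.5003, 0.1851, 0.0142]
eef_rot: [0.708, 0.706, 0.0, 0.0]
contact_force: [-0.5, -0.6, 4.2]
opening: 0.16
finger_force: 20.0
```

```bash
python3 - <<'E'
from h import *
np.set_printoptions(precision=4,suppress=True)
s=get_state();print(s["clock"],s["tool_pos"],R.from_quat(s["eef_rot"]).as_matrix(),s["q"],s["contact_force"],s["opening"]*88)
w=cam("wrist");im=w["img"];hsv=cv2.cvtColor(im,cv2.COLOR_RGB2HSV);m=((hsv[...,1]<45)&(hsv[...,2]>130))
print([(r,int(m[r,255:310].sum())) for r in range(180,330,5)])
E
```

```text
18.2 [0.5003 0.1851 0.0142] [[ 0.0021  1.      0.0002]
 [ 1.     -0.0021  0.0002]
 [ 0.0002  0.0002 -1.    ]] [-0.5336  0.9781  0.1572  1.982  -0.6137  0.2275  0.1541] [-0.4702 -0.6489  4.1939] 14.11542231973673
[(180, 30), (185, 30), (190, 31), (195, 30), (200, 30), (205, 16), (210, 4), (215, 0), (220, 2), (225, 3), (230, 1), (235, 0), (240, 30), (245, 30), (250, 32), (255, 32), (260, 32), (265, 32), (270, 31), (275, 30), (280, 30), (285, 30), (290, 30), (295, 30), (300, 30), (305, 30), (310, 30), (315, 31), (320, 37), (325, 38)]
```

Call:
{"fn": "send_rows", "kwargs": {"motion": [{"x": 0,"y": 0,"z": 0,"rx": 0,"ry": 0,"rz": 0,"jaw": 0.8},{"x": 0,"y": 0,"z": -1,"rx": 0,"ry": 0,"rz": 0,"jaw": 0.8},{"x": 0,"y": 0,"z": -3,"rx": 0,"ry": 0,"rz": 0,"jaw": 0.8},{"x": 0,"y": 0,"z": -4,"rx": 0,"ry": 0,"rz": 0,"jaw": 0.8},{"x": 0,"y": 0,"z": -4,"rx": 0,"ry": 0,"rz": 0,"jaw": 0.8}], "grip_force": 50}}

```text
clock: 18.75
tool_pos: [0.4992, 0.1851, 0.1349]
eef_rot: [0.708, 0.706, -0.001, -0.001]
contact_force: [0.6, 0.5, -1.0]
opening: 0.151
finger_force: 50.0
```

Call:
{"fn": "send_rows", "kwargs": {"motion": [{"x": 0,"y": 0,"z": 0,"rx": 0,"ry": 0,"rz": -0.14,"jaw": 0.8},{"x": 0,"y": 0,"z": 0,"rx": 0,"ry": 0,"rz": -0.14,"jaw": 0.8},{"x": 0,"y": 0,"z": 0,"rx": 0,"ry": 0,"rz": -0.14,"jaw": 0.8},{"x": 0,"y": 0,"z": 0,"rx": 0,"ry": 0,"rz": -0.14,"jaw": 0.8},{"x": 0,"y": 0,"z": 0,"rx": 0,"ry": 0,"rz": -0.14,"jaw": 0.8}]}}

```text
clock: 19.25
tool_pos: [0.4995, 0.1852, 0.1339]
eef_rot: [0.42, 0.908, -0.0, -0.001]
contact_force: [0.5, -0.3, -1.0]
opening: 0.153
finger_force: 50.0
```

Call:
{"fn": "send_rows", "kwargs": {"motion": [{"x": 0,"y": 0,"z": 0,"rx": 0,"ry": 0,"rz": -0.14,"jaw": 0.8},{"x": 0,"y": 0,"z": 0,"rx": 0,"ry": 0,"rz": -0.14,"jaw": 0.8},{"x": 0,"y": 0,"z": 0,"rx": 0,"ry": 0,"rz": -0.14,"jaw": 0.8},{"x": 0,"y": 0,"z": 0,"rx": 0,"ry": 0,"rz": -0.14,"jaw": 0.8},{"x": 0,"y": 0,"z": 0,"rx": 0,"ry": 0,"rz": -0.14,"jaw": 0.8}]}}

```text
clock: 19.75
tool_pos: [0.4996, 0.1849, 0.1338]
eef_rot: [0.083, 0.997, -0.0, -0.001]
contact_force: [-0.9, -0.4, -1.3]
opening: 0.154
finger_force: 50.0
```

Call:
{"fn": "send_rows", "kwargs": {"motion": [{"x": 0,"y": 0,"z": 0,"rx": 0,"ry": 0,"rz": -0.14,"jaw": 0.8},{"x": 2.2,"y": -2,"z": 0,"rx": 0,"ry": 0,"rz": 0,"jaw": 0.8},{"x": 2.2,"y": -2,"z": 0,"rx": 0,"ry": 0,"rz": 0,"jaw": 0.8},{"x": 0,"y": 0,"z": 0,"rx": 0,"ry": 0,"rz": 0,"jaw": 0.8},{"x": 0,"y": 0,"z": 0,"rx": 0,"ry": 0,"rz": 0,"jaw": 0.8}]}}

```text
clock: 20.25
tool_pos: [0.4546, 0.1463, 0.134]
eef_rot: [0.017, 1.0, -0.0, -0.0]
contact_force: [0.6, -0.0, 0.2]
opening: 0.156
finger_force: 50.0
```

```bash
python3 - <<'E'
from h import *
np.set_printoptions(precision=4,suppress=True)
s=get_state();print(s["clock"],s["tool_pos"],R.from_quat(s["eef_rot"]).as_matrix(),s["q"],s["contact_force"],s["opening"]*88)
E
```

```text
20.25 [0.4546 0.1463 0.134 ] [[-0.9994  0.0333 -0.0008]
 [ 0.0333  0.9994 -0.0003]
 [ 0.0008 -0.0003 -1.    ]] [-0.3851  0.7049 -0.0366  2.1095  0.0733  0.3292  1.0552] [ 0.5607 -0.0283  0.1586] 13.705922842195758
```

Call:
{"fn": "send_rows", "kwargs": {"motion": [{"x": 0,"y": 0,"z": 3,"rx": 0,"ry": 0,"rz": 0,"jaw": 0.8},{"x": 0,"y": 0,"z": 3,"rx": 0,"ry": 0,"rz": 0,"jaw": 0.8},{"x": 0,"y": 0,"z": 2.3,"rx": 0,"ry": 0,"rz": 0,"jaw": 0.8},{"x": 0,"y": 0,"z": 0,"rx": 0,"ry": 0,"rz": 0,"jaw": 0.8},{"x": 0,"y": 0,"z": 0,"rx": 0,"ry": 0,"rz": 0,"jaw": 0.8}]}}

```text
clock: 20.75
tool_pos: [0.4553, 0.1472, 0.0507]
eef_rot: [0.016, 1.0, 0.0, -0.0]
contact_force: [-0.3, 0.0, -0.8]
opening: 0.15
finger_force: 50.0
```

```bash
python3 - <<'E'
from h import *
np.set_printoptions(precision=4,suppress=True)
s=get_state();print(s["clock"],s["tool_pos"],R.from_quat(s["eef_rot"]).as_matrix(),s["q"],s["contact_force"])
w=cam("wrist");im=w["img"];hsv=cv2.cvtColor(im,cv2.COLOR_RGB2HSV);m=((hsv[...,1]<45)&(hsv[...,2]>130))
zt=s["tool_pos"][2]-.0072+.007
for r in (250,270,290,310):
    x=np.where(m[r,258:306])[0]+258
    p=onz(w,(x.min()+x.max())/2,r,zt);e=s["tool_pos"]
    print(r,x.min(),x.max(),"bar",p,"off line",p[1]-(e[1]-.0333*(p[0]-e[0])))
np.save("w6.npy",w,allow_pickle=True)
t=cam("top");c=cam("scene");a=cv2.resize(t["img"][100:200,180:320],(560,400),interpolation=2);b=cv2.resize(c["img"][110:210,220:360],(420,300),interpolation=2)
o=np.zeros((600,800,3),'uint8');o[:300,:420]=b;o[300:600,:420]=a[100:,:420];cv2.imwrite("pics/c3.png",o[:,:430,::-1])
E
```

```text
20.75 [0.4553 0.1472 0.0507] [[-0.9995  0.0322 -0.0005]
 [ 0.0322  0.9995  0.0002]
 [ 0.0005  0.0002 -1.    ]] [-0.3998  0.8751 -0.0148  2.1385  0.0854  0.1289  1.0446] [-0.3137  0.04   -0.7814]
250 258 305 bar [0.4382 0.1492 0.0505] off line 0.0014716077630780033
270 266 295 bar [0.448  0.1485 0.0505] off line 0.0010309445933187333
290 267 294 bar [0.4582 0.1481 0.0505] off line 0.0010307083110533966
310 266 295 bar [0.4689 0.1478 0.0505] off line 0.001030461984217551
```

View pics/c3.png

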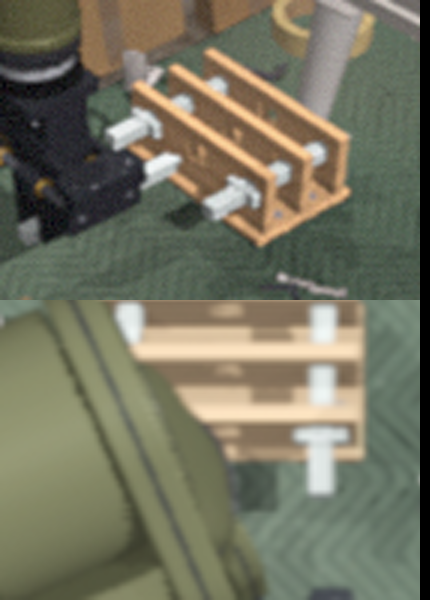

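The tip is in front of the middle hole, slightly to its left in the scene crop, at (178,160). The camera reads 1 mm high in y relative to the tool. Combining both bounds, I'll shift 2.5 mm to the right and enter slowly.

Call:
{"fn": "send_rows", "kwargs": {"motion": [{"x": 0,"y": -0.25,"z": 0,"rx": 0,"ry": 0,"rz": 0.002,"jaw": 0.8},{"x": 0,"y": 0,"z": 0,"rx": 0,"ry": 0,"rz": 0,"jaw": 0.8},{"x": -0.6,"y": 0,"z": 0,"rx": 0,"ry": 0,"rz": 0,"jaw": 0.8},{"x": -0.6,"y": 0,"z": 0,"rx": 0,"ry": 0,"rz": 0,"jaw": 0.8},{"x": 0,"y": 0,"z": 0,"rx": 0,"ry": 0,"rz": 0,"jaw": 0.8}]}}

```text
clock: 21.4
tool_pos: [0.4683, 0.1437, 0.0507]
eef_rot: [0.018, 1.0, 0.0, 0.001]
contact_force: [0.1, 0.3, -1.6]
opening: 0.153
finger_force: 50.0
```

Call:
{"fn": "send_rows", "kwargs": {"motion": [{"x": -0.3,"y": 0,"z": 0,"rx": 0,"ry": 0,"rz": 0,"jaw": 0.8},{"x": -0.3,"y": 0,"z": 0,"rx": 0,"ry": 0,"rz": 0,"jaw": 0.8},{"x": -0.3,"y": 0,"z": 0,"rx": 0,"ry": 0,"rz": 0,"jaw": 0.8},{"x": -0.3,"y": 0,"z": 0,"rx": 0,"ry": 0,"rz": 0,"jaw": 0.8},{"x": 0,"y": 0,"z": 0,"rx": 0,"ry": 0,"rz": 0,"jaw": 0.8}]}}

```text
clock: 21.9
tool_pos: [0.4792, 0.1433, 0.0505]
eef_rot: [0.018, 1.0, 0.0, -0.0]
contact_force: [0.1, 0.3, -1.1]
opening: 0.149
finger_force: 50.0
```

```bash
python3 - <<'E'
from h import *
np.set_printoptions(precision=4,suppress=True)
s=get_state();print(s["clock"],s["tool_pos"],R.from_quat(s["eef_rot"]).as_matrix()[:,0],s["contact_force"],s["moment"],"line y",.1401-.034*(s["tool_pos"][0]-.5914))
E
```

```text
21.9 [0.4792 0.1433 0.0505] [-0.9994  0.0351  0.0002] [ 0.1377  0.345  -1.0842] [ 0.0207  0.0885 -0.0126] line y 0.14391647089023557
```

Call:
{"fn": "send_rows", "kwargs": {"motion": [{"x": -0.5,"y": 0.05,"z": 0,"rx": 0,"ry": 0,"rz": 0,"jaw": 0.8},{"x": -0.6,"y": 0,"z": 0,"rx": 0,"ry": 0,"rz": 0,"jaw": 0.8},{"x": -0.6,"y": 0,"z": 0,"rx": 0,"ry": 0,"rz": 0,"jaw": 0.8},{"x": -0.6,"y": 0,"z": 0,"rx": 0,"ry": 0,"rz": 0,"jaw": 0.8},{"x": 0,"y": 0,"z": 0,"rx": 0,"ry": 0,"rz": 0,"jaw": 0.8}]}}

```text
clock: 22.4
tool_pos: [0.503, 0.1429, 0.0506]
eef_rot: [0.018, 1.0, 0.0, 0.0]
contact_force: [-1.0, -0.7, -0.9]
opening: 0.151
finger_force: 50.0
```

Call:
{"fn": "send_rows", "kwargs": {"motion": [{"x": -0.4,"y": 0,"z": 0,"rx": 0,"ry": 0,"rz": 0,"jaw": 0.8},{"x": -0.4,"y": 0,"z": 0,"rx": 0,"ry": 0,"rz": 0,"jaw": 0.8},{"x": -0.4,"y": 0,"z": 0,"rx": 0,"ry": 0,"rz": 0,"jaw": 0.8},{"x": -0.4,"y": 0,"z": 0,"rx": 0,"ry": 0,"rz": 0,"jaw": 0.8},{"x": 0,"y": 0,"z": 0,"rx": 0,"ry": 0,"rz": 0,"jaw": 0.8}]}}

```text
clock: 22.9
tool_pos: [0.5184, 0.1423, 0.0506]
eef_rot: [0.018, 1.0, 0.0, 0.0]
contact_force: [-0.3, 0.2, -0.1]
opening: 0.153
finger_force: 50.0
```

```bash
python3 - <<'E'
from h import *
np.set_printoptions(precision=4,suppress=True)
s=get_state();print(s["clock"],s["tool_pos"],R.from_quat(s["eef_rot"]).as_matrix()[:,0],s["contact_force"],s["moment"],"line y",.1401-.034*(s["tool_pos"][0]-.5914))
E
```

```text
22.9 [0.5184 0.1423 0.0506] [-0.9994  0.0353 -0.0001] [-0.3197  0.2074 -0.0741] [0.0587 0.0479 0.0287] line y 0.14258235398584224
```

Call:
{"fn": "send_rows", "kwargs": {"motion": [{"x": -0.5,"y": 0.02,"z": 0,"rx": 0,"ry": 0,"rz": 0,"jaw": 0.8},{"x": -0.6,"y": 0,"z": 0,"rx": 0,"ry": 0,"rz": 0,"jaw": 0.8},{"x": -0.6,"y": 0,"z": 0,"rx": 0,"ry": 0,"rz": 0,"jaw": 0.8},{"x": -0.6,"y": 0,"z": 0,"rx": 0,"ry": 0,"rz": 0,"jaw": 0.8},{"x": -0.5,"y": 0,"z": 0,"rx": 0,"ry": 0,"rz": 0,"jaw": 0.8}]}}

```text
clock: 23.4
tool_pos: [0.5463, 0.1415, 0.0505]
eef_rot: [0.018, 1.0, 0.0, -0.0]
contact_force: [0.4, 0.8, -1.0]
opening: 0.149
finger_force: 50.0
```

Call:
{"fn": "send_rows", "kwargs": {"motion": [{"x": -0.4,"y": 0,"z": 0,"rx": 0,"ry": 0,"rz": 0,"jaw": 0.8},{"x": -0.4,"y": 0,"z": 0,"rx": 0,"ry": 0,"rz": 0,"jaw": 0.8},{"x": -0.4,"y": 0,"z": 0,"rx": 0,"ry": 0,"rz": 0,"jaw": 0.8},{"x": -0.4,"y": 0,"z": 0,"rx": 0,"ry": 0,"rz": 0,"jaw": 0.8},{"x": 0,"y": 0,"z": 0,"rx": 0,"ry": 0,"rz": 0,"jaw": 0.8}]}}

```text
clock: 23.9
tool_pos: [0.5623, 0.141, 0.0505]
eef_rot: [0.018, 1.0, 0.0, -0.0]
contact_force: [-0.6, -0.4, -0.8]
opening: 0.152
finger_force: 50.0
```

```bash
python3 - <<'E'
from h import *
np.set_printoptions(precision=4,suppress=True)
s=get_state();print(s["clock"],s["tool_pos"],R.from_quat(s["eef_rot"]).as_matrix()[:,0],s["contact_force"],s["moment"],"line y",.1401-.034*(s["tool_pos"][0]-.5914))
E
```

```text
23.9 [0.5623 0.141  0.0505] [-0.9994  0.0351  0.    ] [-0.5732 -0.3809 -0.8463] [ 0.0296  0.0663 -0.0364] line y 0.1410909587476586
```

Call:
{"fn": "send_rows", "kwargs": {"motion": [{"x": -0.6,"y": 0,"z": 0,"rx": 0,"ry": 0,"rz": 0,"jaw": 0.8},{"x": -0.6,"y": 0,"z": 0,"rx": 0,"ry": 0,"rz": 0,"jaw": 0.8},{"x": -0.6,"y": 0,"z": 0,"rx": 0,"ry": 0,"rz": 0,"jaw": 0.8},{"x": -0.5,"y": 0,"z": 0,"rx": 0,"ry": 0,"rz": 0,"jaw": 0.8},{"x": 0,"y": 0,"z": 0,"rx": 0,"ry": 0,"rz": 0,"jaw": 0.8}]}}

```text
clock: 24.4
tool_pos: [0.5856, 0.1401, 0.0505]
eef_rot: [0.018, 1.0, 0.0, 0.0]
contact_force: [-0.2, -0.0, -0.6]
opening: 0.151
finger_force: 50.0
```

Call:
{"fn": "send_rows", "kwargs": {"motion": [{"x": -0.2,"y": 0,"z": 0,"rx": 0,"ry": 0,"rz": 0,"jaw": 0.8},{"x": -0.2,"y": 0,"z": 0,"rx": 0,"ry": 0,"rz": 0,"jaw": 0.8},{"x": -0.2,"y": 0,"z": 0,"rx": 0,"ry": 0,"rz": 0,"jaw": 0.8},{"x": -0.1,"y": 0,"z": 0,"rx": 0,"ry": 0,"rz": 0,"jaw": 0.8},{"x": 0,"y": 0,"z": 0,"rx": 0,"ry": 0,"rz": 0,"jaw": 0.8}]}}

```text
clock: 24.9
tool_pos: [0.5916, 0.14, 0.0504]
eef_rot: [0.017, 1.0, 0.0, -0.0]
contact_force: [-0.3, 0.0, -1.2]
opening: 0.15
finger_force: 50.0
```

Call:
{"fn": "send_rows", "kwargs": {"motion": [{"x": -0.1,"y": 0,"z": 0,"rx": 0,"ry": 0,"rz": 0,"jaw": 0.8},{"x": -0.1,"y": 0,"z": 0,"rx": 0,"ry": 0,"rz": 0,"jaw": 0.8},{"x": 0,"y": 0,"z": 0,"rx": 0,"ry": 0,"rz": 0,"jaw": 0.8},{"x": 0,"y": 0,"z": 0,"rx": 0,"ry": 0,"rz": 0,"jaw": 0.8},{"x": 0,"y": 0,"z": 0,"rx": 0,"ry": 0,"rz": 0,"jaw": 0.8}]}}

```text
clock: 25.4
tool_pos: [0.5932, 0.1399, 0.0504]
eef_rot: [0.017, 1.0, -0.0, -0.001]
contact_force: [-0.9, -0.3, -0.4]
opening: 0.152
finger_force: 50.0
```

Call:
{"fn": "send_rows", "kwargs": {"motion": [{"x": -0.1,"y": 0,"z": 0,"rx": 0,"ry": 0,"rz": 0,"jaw": 0.8},{"x": -0.1,"y": 0,"z": 0,"rx": 0,"ry": 0,"rz": 0,"jaw": 0.8},{"x": 0,"y": 0,"z": 0,"rx": 0,"ry": 0,"rz": 0,"jaw": 0.8},{"x": 0,"y": 0,"z": 0,"rx": 0,"ry": 0,"rz": 0,"jaw": 0.8},{"x": 0,"y": 0,"z": 0,"rx": 0,"ry": 0,"rz": 0,"jaw": 0.8}]}}

```text
clock: 25.9
tool_pos: [0.5932, 0.1399, 0.0502]
eef_rot: [0.017, 1.0, -0.0, -0.003]
contact_force: [-5.5, 0.2, 2.1]
opening: 0.153
finger_force: 50.0
```

Cross-piece contact at x = 0.593, with -5.5 N. I'll press slightly, lower to the hole floor, release and rise.

Call:
{"fn": "send_rows", "kwargs": {"motion": [{"x": -0.1,"y": 0,"z": 0.1,"rx": 0,"ry": 0,"rz": 0,"jaw": 0.8},{"x": 0,"y": 0,"z": 0,"rx": 0,"ry": 0,"rz": 0,"jaw": 0.8},{"x": 0,"y": 0,"z": 0,"rx": 0,"ry": 0,"rz": 0,"jaw": 1.8},{"x": 0,"y": 0,"z": 0,"rx": 0,"ry": 0,"rz": 0,"jaw": 2.6},{"x": 0,"y": 0,"z": 0,"rx": 0,"ry": 0,"rz": 0,"jaw": 3}]}}

```text
clock: 26.4
tool_pos: [0.5978, 0.1399, 0.0498]
eef_rot: [0.018, 1.0, 0.0, 0.001]
contact_force: [-0.4, 0.4, -0.8]
opening: 0.337
finger_force: 0.0
```

Call:
{"fn": "send_rows", "kwargs": {"motion": [{"x": 0.3,"y": 0,"z": 0,"rx": 0,"ry": 0,"rz": 0,"jaw": 3},{"x": 0,"y": 0,"z": 0,"rx": 0,"ry": 0,"rz": 0,"jaw": 3},{"x": 0,"y": 0,"z": -2,"rx": 0,"ry": 0,"rz": 0,"jaw": 3},{"x": 0,"y": 0,"z": -4,"rx": 0,"ry": 0,"rz": 0,"jaw": 3},{"x": 0,"y": 0,"z": -4,"rx": 0,"ry": 0,"rz": 0,"jaw": 3}]}}

```text
clock: 26.9
tool_pos: [0.593, 0.1398, 0.15]
eef_rot: [0.017, 1.0, -0.0, -0.001]
contact_force: [0.3, 0.5, -0.0]
opening: 0.342
finger_force: 0.0
```

Call:
{"fn": "send_rows", "kwargs": {"motion": [{"x": 0,"y": 0,"z": -4,"rx": 0,"ry": 0,"rz": 0,"jaw": 8},{"x": 0,"y": 0,"z": -4,"rx": 0,"ry": 0,"rz": 0,"jaw": 8},{"x": 0,"y": 0,"z": -2,"rx": 0,"ry": 0,"rz": 0,"jaw": 8},{"x": 0,"y": 0,"z": 0,"rx": 0,"ry": 0,"rz": 0,"jaw": 8},{"x": 0,"y": 0,"z": 0,"rx": 0,"ry": 0,"rz": 0,"jaw": 8}]}}

```text
clock: 27.4
tool_pos: [0.5934, 0.1398, 0.2491]
eef_rot: [0.017, 1.0, -0.0, -0.001]
contact_force: [-0.1, -0.3, -0.8]
opening: 0.774
finger_force: 0.0
```

```bash
python3 - <<'E'
from h import *
np.set_printoptions(precision=4,suppress=True)
s=get_state();print(s["clock"],s["tool_pos"],s["contact_force"])
w=cam("wrist");np.save("w7.npy",w,allow_pickle=True);c=cam("scene")["img"]
cv2.imwrite("pics/w7.png",np.vstack([w["img"][100:320],c[130:330]])[:,:,::-1])
im=w["img"];hsv=cv2.cvtColor(im,cv2.COLOR_RGB2HSV);m=((hsv[...,1]<45)&(hsv[...,2]>150))
for c0 in(217,280,343):print(c0,[(r,int(m[r,c0-24:c0+24].sum())) for r in range(150,206,3)])
E
```

```text
27.4 [0.5934 0.1398 0.2491] [-0.0897 -0.3247 -0.8022]
217 [(150, 2), (153, 0), (156, 0), (159, 0), (162, 0), (165, 13), (168, 15), (171, 14), (174, 14), (177, 14), (180, 15), (183, 15), (186, 14), (189, 14), (192, 14), (195, 14), (198, 14), (201, 33), (204, 33)]
280 [(150, 2), (153, 0), (156, 0), (159, 0), (162, 0), (165, 14), (168, 14), (171, 15), (174, 14), (177, 15), (180, 14), (183, 14), (186, 14), (189, 14), (192, 14), (195, 14), (198, 15), (201, 32), (204, 32)]
343 [(150, 21), (153, 22), (156, 21), (159, 13), (162, 10), (165, 24), (168, 18), (171, 20), (174, 18), (177, 21), (180, 16), (183, 20), (186, 18), (189, 16), (192, 15), (195, 16), (198, 16), (201, 35), (204, 33)]
```

View pics/w7.png

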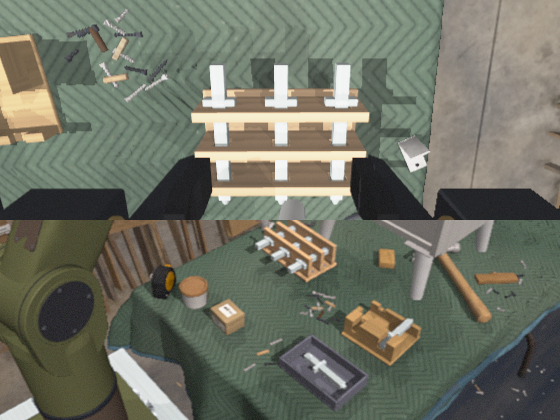

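The picture shows all three handles at the same rows (165 to 204) and the middle bar passing through all three plates. The short bar lies flat in the tray, and the tub, carton and tape have not moved.

```bash
python3 -c "
from plant import *
print(finish_job())"
```

```text
the job is handed in; nothing more can be done
None
```

I handed the job in at about 27 s: the short bar lies flat in the returns tray (it dropped about 9 mm on release), the full-length spare is through all three plates of the middle row and pushed home, and the other bars, tub, carton and tape look undisturbed in the last picture.

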